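# Load, latch and start the valve parts descaler

### The job

Load and start the vibrating descaler: swing the lid of its grey tub up and over past its balance point so that it stands open by itself when you let go, and put every loose valve part from the plywood board into the tub. Then shut the lid fully, swing the latch bar on the tub's side all the way over into its catch on the lid, and only after that press the spring treadle down to its stop, hold it down for about a second and let it come up again. Leave the wire brush, the spanner and the oil can where they are.

Things in the scene. Friction and masses are not known exactly. Their poses are not given: they have to be found in the camera images.
- tub: the descaler, fixed: grey open tub 170 (x) x 250 (y) mm outside on a plinth, rim 82 mm high, walls 5 mm, inner floor 20 mm above the bench, inside 160 x 240 x 62 mm deep; origin at bench level under the tub's centre, x away from the side with the lid handle towards the hinge, y towards the latch post. Behind the hinge wall (tub x 90 to 165) is a motor box 55 mm high (61 with its fins); on the +y side a latch post to tub y 157 mm, 119 mm high
- lid (a joint): angle of the lid (aluminium plate 172 x 252 x 6 mm, 0.6 kg, damped hinge on the tub's +x rim, axis along tub y): 0 shut, grows as it opens, stop at 1.8 rad; balances at about 1.55 rad, falls slowly shut below that and rests open against the stop above it. About 3 N at the handle lifts it
- lid_grip (a point): centre of the lid's handle: black round bar, 16 mm thick, 40 mm long along tub y, held by a 16 mm wide neck 28 mm in front of the lid's free edge, in the plane of the lid, 200 mm from the hinge; turns with the lid (it can be pinched over its 40 mm ends and turns between the fingers)
- lid_hinge (a point): a point on the lid's hinge axis, in line with the handle (tub x 85, y 0, z 85 mm)
- latch (a joint): angle of the latch bar (steel, 12 x 8 mm, 0.15 kg, pivoted on the latch post, axis along tub x): 0 closed, level over the lid and lying in its catch (two lugs 20 mm high on the lid); grows as it opens up and outwards, stop at 2.3 rad; stiff pivot (about 0.12 N m), stays where it is left
- latch_grip (a point): centre of the latch bar's grip: black round bar, 16 mm thick, 34 mm long along tub x, about 100 mm from the pivot; when the latch is closed it stands 29 mm above the lid's top (it can be pinched over its 34 mm ends)
- latch_hinge (a point): the latch's pivot (tub x 0, y 145, z 107 mm); in the latch's own frame the grip lies 100 mm along the bar and 10 mm to the upper side when closed
- treadle_base: fixed base plate of the spring treadle on the bench, 150 (x) x 100 (y) x 10 mm; origin at its underside centre; the treadle's hinge is along y at x +60 mm, 22 mm high, and its free end points to -x
- treadle (a joint): angle of the treadle plate: 0 released (free end raised 0.22 rad), 0.24 rad pressed to its stop; springs back; about 10 N at the pad presses it fully
- treadle_pad (a point): where to press: top of the black rubber pad, 100 mm from the hinge, moves about 24 mm down to the stop
- board: plywood board, fixed, 240 x 300 x 6 mm, on which the loose parts start; origin at its underside centre
- nut_a: steel hexagon nut, 46 mm across flats, 30 mm high, 0.28 kg; origin at the centre of its underside, z along its bore; pairs of flats face +y/-y and every 60 degrees from there. None when absent
- nut_b: steel hexagon nut, 46 mm across flats, 30 mm high, 0.28 kg; origin at the centre of its underside, z along its bore; pairs of flats face +y/-y and every 60 degrees from there. None when absent
- bush: brass bush, 0.3 kg: round foot 38 mm across, 18 mm high, with a hexagon head 46 mm across flats from 18 to 38 mm; flats face +y/-y and every 60 degrees; origin at the centre of its underside, z up. None when absent
- gland: gland flange, dark steel, 0.25 kg: long plate 84 (x) x 40 (y) x 14 mm with a round neck 36 mm across up to 34 mm; origin at the centre of its underside. None when absent
- wedge: valve wedge, steel block 54 (x) x 30 (y) x 34 mm with a small lug on top to 46 mm, 0.35 kg; origin at the centre of its underside. None when absent
- wire_brush: bystander: wire brush with wooden back, 200 x 28 mm back, 36 mm wide bristles, 27 mm high, bristles down; origin under its centre
- spanner: bystander: steel spanner lying flat
- oil_can: bystander: green can, 60 mm across, 120 mm high; origin under its centre

How it is judged:
On the way, in this order (a step that is already met when the one before it is completed fails the run):
1. the lid stands open by itself, past its balance point, not touched by the robot (value of joint lid above 1.65 rad and velocity of joint lid between -0.1 and 0.1 rad/s and contact force between each of the fingers, the arm and lid below 0.2 N), for 0.5 s.
2. every loose part lies in the tub, let go (x of nut_a in the frame of tub between -0.082 and 0.082 m and y of nut_a in the frame of tub between -0.122 and 0.122 m and z of nut_a in the frame of tub between 0.005 and 0.075 m and linear speed of each of nut_a, nut_b, bush, gland, wedge below 0.05 m/s and x of nut_b in the frame of tub between -0.082 and 0.082 m and y of nut_b in the frame of tub between -0.122 and 0.122 m and z of nut_b in the frame of tub between 0.005 and 0.075 m and x of bush in the frame of tub between -0.082 and 0.082 m and y of bush in the frame of tub between -0.122 and 0.122 m and z of bush in the frame of tub between 0.005 and 0.075 m and x of gland in the frame of tub between -0.082 and 0.082 m and y of gland in the frame of tub between -0.122 and 0.122 m and z of gland in the frame of tub between 0.005 and 0.075 m and x of wedge in the frame of tub between -0.082 and 0.082 m and y of wedge in the frame of tub between -0.122 and 0.122 m and z of wedge in the frame of tub between 0.005 and 0.075 m and contact force between the fingers and nut_a below 0.5 N and contact force between the fingers and nut_b below 0.5 N and contact force between the fingers and bush below 0.5 N and contact force between the fingers and gland below 0.5 N and contact force between the fingers and wedge below 0.5 N), for 0.3 s.
3. the lid is shut (value of joint lid below 0.04 rad), for 0.2 s.
4. the latch bar lies closed in its catch (value of joint latch below 0.06 rad and value of joint lid below 0.04 rad), for 0.2 s.
5. the treadle is held down at its stop (value of joint treadle above 0.21 rad and value of joint latch below 0.06 rad), for 0.4 s.
At the end, for the whole second after the job is handed in: every part that was on the board lies at rest inside the tub, lid shut (within 0.04 rad), latch closed in its catch (within 0.06 rad), treadle released (within 0.04 rad of its raised rest) (all of step 4 and x of nut_a in the frame of tub between -0.082 and 0.082 m and y of nut_a in the frame of tub between -0.122 and 0.122 m and z of nut_a in the frame of tub between 0.005 and 0.075 m and linear speed of each of nut_a, nut_b, bush, gland, wedge below 0.05 m/s and x of nut_b in the frame of tub between -0.082 and 0.082 m and y of nut_b in the frame of tub between -0.122 and 0.122 m and z of nut_b in the frame of tub between 0.005 and 0.075 m and x of bush in the frame of tub between -0.082 and 0.082 m and y of bush in the frame of tub between -0.122 and 0.122 m and z of bush in the frame of tub between 0.005 and 0.075 m and x of gland in the frame of tub between -0.082 and 0.082 m and y of gland in the frame of tub between -0.122 and 0.122 m and z of gland in the frame of tub between 0.005 and 0.075 m and x of wedge in the frame of tub between -0.082 and 0.082 m and y of wedge in the frame of tub between -0.122 and 0.122 m and z of wedge in the frame of tub between 0.005 and 0.075 m and value of joint treadle below 0.04 rad); the robot touches nothing.
It fails at once if the treadle is pressed while the lid is open or the latch is not closed (value of joint treadle above 0.12 rad and (value of joint lid above 0.08 rad or value of joint latch above 0.12 rad)).
It fails at once if the wire brush is displaced by more than 4 cm (distance of wire_brush from where it was at the start of the episode above 0.04 m).
It fails at once if the spanner is displaced by more than 4 cm (distance of spanner from where it was at the start of the episode above 0.04 m).
It fails at once if the oil can is displaced by more than 4 cm (distance of oil_can from where it was at the start of the episode above 0.04 m).
Of nut_a, nut_b, bush, gland, wedge only 3 to 5 are there at a start; the rules pass over those that are not, and their reading is None.
At some moment in a run one of nut_a, nut_b, bush, gland, wedge may be knocked a few centimetres aside while the robot is not near it.
Once in a run the grip may slacken for a moment while it holds something.
It also fails if it takes over 210 s, if anything falls off the work surface, if the arm or the gripper's body presses on something with over 40 N, if the wrist force passes 120 N, or if a joint passes its speed limit or range.

### The arm

A 6-joint arm with a two-finger parallel gripper is mounted at the origin on the work surface. World frame = base frame: x ahead of the robot, y to its left, z up, the work surface at z = 0. Lengths are in m, angles in rad, forces in N, time in s.
With the tool pointing down it reaches from about 0.35 to 0.775 m from the base axis. Payload 7.3 kg.
Tool frame: the origin (TCP) lies on the centre line of the jaws, within the pads' length; the fingertips stand 17 mm ahead of it and the grasp point (between the pads) lies 2 mm behind it (robot.tip_extent is the distance from the TCP to the fingertips, in m); z points along the fingers, y is the line along which they close (so a half turn about z gives the same grasp; the last joint's range is limited). The gripper opens to 92 mm and grips with 3 to 60 N. Pads are 19 mm wide; open, the fingers measure 130 mm over their backs; the gripper's body (75 mm by 190 mm) begins 47 mm behind the grasp point.
Start: joints at [-1.416, 0.342, 1.524, -0, 1.275, -0.146], TCP at [0.156, -0.501, 0.244] pointing down, gripper open.
Joint ranges: [-2.53, 2.53], [-0.77, 2.02], [0.04, 2.7], [-1, 4.14], [0.28, 2.66], [-3.11, 3.11]. Speed limits (rad/s): [2.57, 2.57, 3.14, 3.14, 3.14, 3.14].

### API

Orientations are given as [roll, pitch, yaw] about the fixed x, y, z axes, in that order (R = Rz(yaw) Ry(pitch) Rx(roll)).
In Python, from cell import robot gives the robot as it stands.
- The arm moves only by the tool step_arm, never from a script. Its argument "motion" is a list of rows, each a list of 2 entries, a list of its own where there are three numbers: the shift along the tool's x, y, z in units of 60 mm (1.0 is 60 mm), then the turn about the tool's z in rad. In form: [[[x, y, z], spin], ...]. A call has 1 to 10 rows; each row is the pose to reach, as a shift and turn from the pose commanded when the call began, along the tool's axes at that moment; what a row does not reach only later rows make up. A row lasts 1/8 s, in which the tool goes at most 62.5 mm and 10.7 degrees, less where a joint would pass 70% of its speed; a pose out of reach is approached as far as the arm can. A call with a gripper value outside its range is refused whole. "hand" is the closure in counts, from 0 (fully open) to 255 (shut), set as the call begins (left out, the last holds). The fingers move at their own pace and stop on an object; "squeeze" is the grip in N (left out, the last holds). Time passes only in rows, so rows that repeat a pose let the fingers close. It gives the time, the measured TCP pose, the force, the opening and the grip force at its end, in the units of the state.
- robot.observe(): the state, without advancing time (a new reading comes with each control period).
- robot.read_camera(name): name is "scene" or "top" or "wrist"; returns a dict with "pixels" (420x560x3 uint8, red, green, blue), "intrinsics" (3x3 intrinsics, pixels), "xyz" and "rotation" of the camera in the world; the wrist camera has in their place "T_tool_cam" (4x4, takes a point from camera to tool coordinates, whose origin is the TCP and whose axes are the flange's). Camera axes: x right, y up, looking along -z (the intrinsics and any distortion apply to the point x, -y, -z); pixel columns grow to the right and rows downward; lengths in m; the calibration is good to about 2 mm. A picture is of the moment at which its call begins: read the wrist's pose just before it. There is no depth.
- robot.hand_in(): hands the job in; it is judged then, once.
The state is a dict: "time": time; "qpos": joint angles; "qvel": joint speeds; "joint_efforts": joint torques, N m; "tool_pos": TCP position; "tool_rot": TCP orientation; "contact_force": force on the tool from outside, world axes, zero at the start; "torque": the same for the moment, N m; "opening": finger opening in m; "grip_force": force on a finger pad.
Only numpy, scipy, OpenCV 4.12 (cv2) and the standard library are available. Lean on these libraries where they do the work, as an engineer would, in place of code of your own. Each camera call takes 0.05 s, during which the arm holds its last target. There are 200 camera calls.

## Working session

There is one attempt and no reset: what is moved stays moved. The work goes in short steps, Python scripts to look and compute and a tool call to move; the robot and the scene stay as the last step left them, time stands still between calls to the robot, and variables do not carry over. Pictures are saved under pics/ and viewed, at most 14 in all, crops included, and the job is handed in when it is done.

Besides the shell and the picture viewer there is one more tool, called after ">>>" by a JSON object that holds its "op" and its "data", one argument or row to a line. step_arm: Moves the arm, as the interface text tells. Its arguments: {"type":"object","properties":{"motion":{"type":"array"},"hand":{"type":"number"},"squeeze":{"type":"number"}},"required":["motion"]}

```bash
ls; mkdir -p pics
python3 - <<'E'
from cell import robot
import cv2
print(robot.observe())
for n in("scene","top"):
    c=robot.read_camera(n); cv2.imwrite(f"pics/{n}0.png",c["pixels"][:,:,::-1]); print(n,c["intrinsics"],c["xyz"],c["rotation"])
E
```

```text
pics
{'time': 0.0, 'qpos': array([-1.41602455e+00,  3.42722462e-01,  1.52500339e+00, -2.21678296e-05,
        1.27538172e+00, -1.45970396e-01]), 'qvel': array([ 0.00264665,  0.00042087,  0.00120902, -0.0005364 , -0.00041917,
       -0.00072781]), 'joint_efforts': array([ 2.22794872e-03, -4.31242740e+01, -2.44216043e+01,  7.19704223e-02,
        5.60383976e-02, -1.19293009e-04]), 'tool_pos': array([ 0.15549239, -0.50105627,  0.24304983]), 'tool_rot': array([-3.14009076e+00, -1.99376734e-04,  3.00748494e-01]), 'contact_force': array([0.61443604, 0.03539417, 0.33136893]), 'torque': array([ 0.01694525,  0.01688362, -0.02547265]), 'grip_force': 0.0, 'opening': 0.09158713187883369}
scene [[388.65186722   0.         268.28437624]
 [  0.         388.65186722 207.09377145]
 [  0.           0.           1.        ]] [ 1.2084215  -0.50750366  0.72952378] [ 0.9079509  -0.00929122  0.8992035 ]
top [[379.87503545   0.         280.876863  ]
 [  0.         379.87503545 210.38588882]
 [  0.           0.           1.        ]] [ 0.43925749 -0.02560467  1.12964442] [ 0.14685525  0.00630934 -1.54197091]
```

View pics/scene0.png

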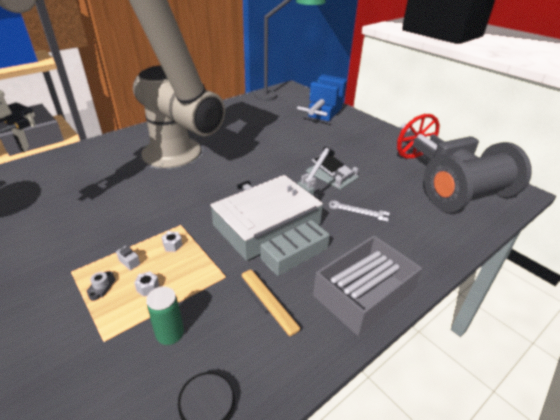

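View pics/top0.png

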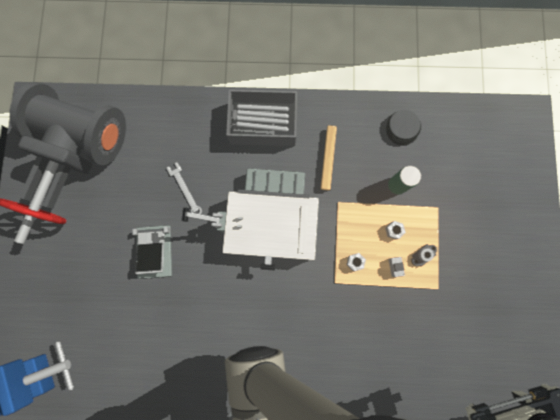

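The views show four parts on the board: nuts or a bush at top (397,230) and (356,263), the wedge at (397,268) and the gland at (426,254). The lid handle is at (268,262), the latch is open near (205,217), and the treadle is at (153,252).

```bash
cat > h.py <<'E'
import numpy as np, cv2
from cell import robot
from scipy.spatial.transform import Rotation as R
def cam(n):
    s=robot.observe(); c=robot.read_camera(n); K=c["intrinsics"]
    if n=="wrist":
        T=np.eye(4);T[:3,:3]=R.from_euler("xyz",s["tool_rot"]).as_matrix();T[:3,3]=s["tool_pos"]
        M=T@np.array(c["T_tool_cam"]);Rm,t=M[:3,:3],M[:3,3]
    else: Rm,t=R.from_euler("xyz",c["rotation"]).as_matrix(),np.array(c["xyz"])
    return dict(img=c["pixels"][:,:,::-1].copy(),K=K,R=Rm,t=t)
def ray(c,uv):
    d=np.linalg.solve(c["K"],np.array([uv[0],uv[1],1.]));return c["R"]@(d*[1,-1,-1])
def pt(c,uv,z):
    d=ray(c,uv);return c["t"]+d*(z-c["t"][2])/d[2]
def proj(c,p):
    q=c["R"].T@(np.asarray(p)-c["t"])*[1,-1,-1];q=c["K"]@q;return q[:2]/q[2]
def tri(c1,u1,c2,u2):
    a,b=ray(c1,u1),ray(c2,u2);A=np.c_[a,-b];s=np.linalg.lstsq(A,c2["t"]-c1["t"],rcond=None)[0]
    p,q=c1["t"]+a*s[0],c2["t"]+b*s[1];return (p+q)/2,np.linalg.norm(p-q)
def save(c,n,box=None,k=1):
    i=c["img"]
    if box: i=i[box[1]:box[3],box[0]:box[2]]
    cv2.imwrite(f"pics/{n}.png",cv2.resize(i,None,fx=k,fy=k,interpolation=cv2.INTER_CUBIC))
def blobs(m,amin=30):
    cs,_=cv2.findContours(m.astype(np.uint8),cv2.RETR_EXTERNAL,cv2.CHAIN_APPROX_NONE)
    return [(cv2.minAreaRect(x),cv2.contourArea(x)) for x in cs if cv2.contourArea(x)>amin]
np.set_printoptions(precision=4,suppress=True)
E
python3 - <<'E'
from h import *
c=cam("top");s=cam("scene")
save(c,"topcrop",(120,150,320,300),4);
hsv=cv2.cvtColor(c["img"],cv2.COLOR_BGR2HSV)
m=(hsv[...,0]>8)&(hsv[...,0]<30)&(hsv[...,1]>60)&(hsv[...,2]>100)
for r,a in blobs(m,400):
    print("wood",r,a,[pt(c,p,.006 if a>3000 else .027)[:2] for p in cv2.boxPoints(r)])
m=(hsv[...,1]<25)&(hsv[...,2]>165)
for r,a in blobs(m,100):
    print("white",r,a,[pt(c,p,.088)[:2] for p in cv2.boxPoints(r)])
for n,u,z in [("handle",(268,262),.085),("nut1",(397,230),.036),("nut2",(356,263),.036),("wedge",(397,268),.04),("gland",(426,254),.03),("pad",(150,257),.05),("can",(408,176),.12)]:
    p=pt(c,u,z);print(n,p,np.hypot(*p[:2]))
E
```

```text
wood ((387.5234680175781, 245.05384826660156), (105.32789611816406, 82.99039459228516), 3.012787342071533) 8362.0 [array([ 0.3941, -0.1706]), array([ 0.6388, -0.1815]), array([ 0.6307, -0.4953]), array([ 0.3872, -0.4747])]
wood ((328.30316162109375, 157.42889404296875), (10.354395866394043, 65.07026672363281), 5.8263421058654785) 593.0 [array([ 0.6684, -0.1273]), array([ 0.8691, -0.1446]), array([ 0.8666, -0.1758]), array([ 0.6661, -0.1578])]
white ((47.80000305175781, 382.3999938964844), (27.195585250854492, 44.90434265136719), 71.56504821777344) 270.5 [array([0.1352, 0.6487]), array([0.1739, 0.541 ]), array([0.1107, 0.5114]), array([0.0727, 0.6182])]
white ((356.2500305175781, 261.7500305175781), (16.970561981201172, 14.849242210388184), 45.0) 183.5 [array([ 0.4591, -0.1927]), array([ 0.4883, -0.2211]), array([ 0.4568, -0.2536]), array([ 0.4278, -0.2252])]
white ((427.0, 254.5), (11.0, 12.0), 90.0) 102.5 [array([ 0.4974, -0.3993]), array([ 0.4984, -0.4319]), array([ 0.4686, -0.431 ]), array([ 0.4677, -0.3986])]
white ((144.9702911376953, 237.7029571533203), (10.547393798828125, 13.
[... 1571 characters left out ...]
07377624511719), (21.366436004638672, 63.55609130859375), 84.80557250976562) 1043.5 [array([ 1.0024, -0.0253]), array([ 1.0251, -0.2104]), array([ 0.959 , -0.2161]), array([ 0.9365, -0.0327])]
white ((456.5, 115.5), (153.0, 205.0), 90.0) 8108.5 [array([ 1.1128, -0.2166]), array([ 1.1278, -0.8215]), array([ 0.6663, -0.7857]), array([ 0.6506, -0.2169])]
handle [0.4504 0.0164 0.085 ] 0.45069181430010197
nut1 [ 0.553  -0.3503  0.036 ] 0.6545970957472792
nut2 [ 0.4553 -0.2323  0.036 ] 0.5111438340176776
wedge [ 0.4446 -0.3474  0.04  ] 0.5642061829602277
gland [ 0.4868 -0.4341  0.03  ] 0.6521870297368392
pad [0.4552 0.3519 0.05  ] 0.5753694310866626
can [ 0.6924 -0.3575  0.12  ] 0.7792694044887253
```

View pics/topcrop.png

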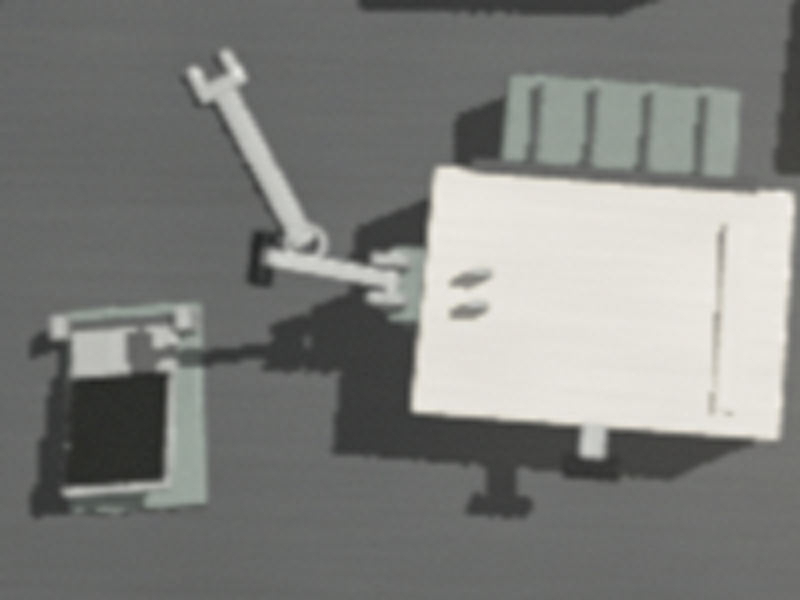

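```bash
cat >> h.py <<'E'
def goto(p,yaw=None):
    "shift in tool axes (units) and spin from commanded~measured pose to p"
    s=robot.observe();Rm=R.from_euler("xyz",s["tool_rot"]).as_matrix()
    d=Rm.T@(np.asarray(p)-s["tool_pos"])/.06
    y=0 if yaw is None else -((yaw-s["tool_rot"][2]+np.pi/2)%np.pi-np.pi/2)
    print("pos",s["tool_pos"],"rot",s["tool_rot"],"move",d,"spin",y)
E
python3 - <<'E'
from h import *
c=cam("top")
f=lambda x,y:(120+x/4-.4,150+y/4-.4)
P=[pt(c,f(*q),.088)[:2] for q in [(435,168),(793,190),(778,440),(412,412)]]
P=np.array(P);print(P)
print("sides",[np.linalg.norm(P[i]-P[i-1]) for i in range(4)])
ux=(P[0]+P[1]-P[2]-P[3]);uy=(P[0]+P[3]-P[1]-P[2]);ax=np.arctan2(ux[1],ux[0]);ay=np.arctan2(-uy[0],uy[1]);print("yaw",ax,ay)
C=P.mean(0);yaw=(ax*172+ay*252)/424;X=np.array([np.cos(yaw),np.sin(yaw)]);Y=np.array([-X[1],X[0]])
O=C+.001*X;print("tub",O,yaw,"handle",O-.115*X,"latchpiv",O+.145*Y)
print("handle meas",pt(c,f(592,466),.088))
H=np.r_[O-.115*X,.085];print("proj handle",proj(c,H))
for a in(1.6,1.8,2.0,2.2,2.3):
    g=np.r_[O,0]+np.r_[Y,0]*(.145-.1*np.cos(a)+.01*np.sin(a))+[0,0,.107+.1*np.sin(a)+.01*np.cos(a)]
    print("latch",a,g,(proj(c,g)-[120,150]+.4)*4)
B=np.array([pt(c,f(*q),.008)[:2] for q in[(50,315),(200,303),(207,500)]]);print("base",B)
print("pad",pt(c,f(117,430),.048),"pad corners",[pt(c,f(*q),.045)[:2] for q in[(70,380),(165,372),(165,482),(68,488)]])
w=cam("wrist");print(w["t"],w["R"],w["K"][0,0],robot.tip_extent)
goto([H[0],H[1],.25],yaw)
E
```

```text
[[ 0.642   0.1337]
 [ 0.6333 -0.1164]
 [ 0.4604 -0.1088]
 [ 0.4722  0.1411]]
sides [np.float64(0.1699962165149122), np.float64(0.2502739277473688), np.float64(0.17308669635414164), np.float64(0.2501204606880815)]
yaw -0.04387785212949851 -0.040959514238204986
tub [0.553  0.0123] -0.0421433682884467 handle [0.4381 0.0172] latchpiv [0.5591 0.1572]
handle meas [0.4393 0.017  0.088 ]
proj handle [267.5661 266.5459]
latch 1.6 [0.5597 0.1701 0.2067] [341.5085 260.4076]
latch 1.8 [0.5605 0.1896 0.2021] [311.5233 259.2056]
latch 2.0 [0.5613 0.2079 0.1938] [285.3889 258.9924]
latch 2.2 [0.5619 0.2241 0.182 ] [264.3191 259.7525]
latch 2.3 [0.5622 0.2312 0.1749] [255.9622 260.4769]
base [[0.5386 0.4266]
 [0.5507 0.3157]
 [0.4067 0.3002]]
pad [0.4548 0.3559 0.048 ] pad corners [array([0.4893, 0.3934]), array([0.4969, 0.3259]), array([0.4194, 0.3201]), array([0.4133, 0.3884])]
[ 0.2235 -0.4799  0.3841] [[ 0.2976  0.9208  0.2522]
 [-0.9547  0.2872  0.0781]
 [-0.0005 -0.264   0.9645]] 330.45680804205733 0.017
pos [ 0.1556 -0.5013  0.2435] rot [-3.1412 -0.0001  0.3008] move [ 7.058  -6.8585 -0.1047] spin 0.342956914968759
```

>>> {"op": "step_arm", "data": {
  "motion": [
    [[0.7,-0.7,0],0.05],
    [[1.4,-1.4,0],0.1],
    [[2.1,-2.1,0],0.15],
    [[2.8,-2.8,0],0.2],
    [[3.5,-3.5,0],0.25],
    [[4.2,-4.2,0],0.3],
    [[4.9,-4.9,0],0.34],
    [[5.6,-5.6,0],0.34],
    [[6.3,-6.3,0],0.34],
    [[7.0,-6.86,0],0.34]
  ],
  "hand": 0
}}

```text
time: 1.55
tool_pos: [0.4353, 0.0183, 0.244]
tool_rot: [3.141, -0.001, -0.038]
contact_force: [0.7, -0.8, 0.7]
opening: 0.0917
grip_force: 0.0
```

>>> {"op": "step_arm", "data": {
  "motion": [
    [[0,0,0],0],
    [[0,0,0],0]
  ]
}}

```text
time: 1.8
tool_pos: [0.4343, 0.016, 0.2435]
tool_rot: [3.141, 0.001, -0.038]
contact_force: [-0.2, -0.8, -0.7]
opening: 0.0919
grip_force: 0.0
```

Run:
```python
from h import *
w=cam("wrist");save(w,"w1")
H=[.4381,.0172,.085];print(proj(w,H));goto([H[0],H[1],.25],-.042)
```

```text
[275.6029 185.1956]
pos [0.4342 0.0154 0.2436] rot [ 3.1412  0.0007 -0.0398] move [ 0.0633 -0.0318 -0.1073] spin 0.002222512326499393
```

View pics/w1.png

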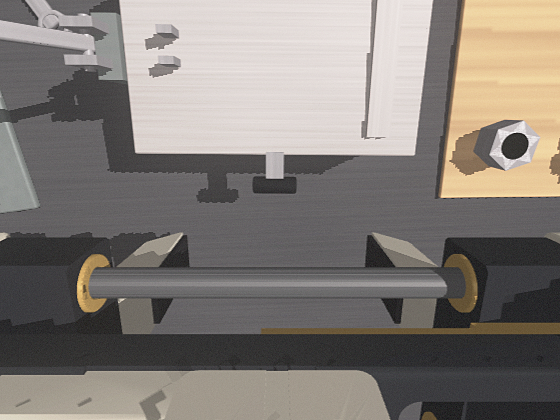

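>>> {"op": "step_arm", "data": {
  "motion": [
    [[0.06,-0.02,0.5],0],
    [[0.06,-0.02,1.0],0],
    [[0.06,-0.02,1.5],0],
    [[0.06,-0.02,2.0],0],
    [[0.06,-0.02,2.4],0],
    [[0.06,-0.02,2.67],0],
    [[0.06,-0.02,2.67],0]
  ]
}}

```text
time: 2.72
tool_pos: [0.4374, 0.0159, 0.0829]
tool_rot: [-3.142, 0.002, -0.042]
contact_force: [0.3, 0.5, 0.3]
opening: 0.0918
grip_force: 0.0
```

>>> {"op": "step_arm", "data": {
  "motion": [
    [[0,0,0],0],
    [[0,0,0],0],
    [[0,0,0],0],
    [[0,0,0],0],
    [[0,0,0],0],
    [[0,0,0],0]
  ],
  "hand": 255,
  "squeeze": 25
}}

```text
time: 3.48
tool_pos: [0.4384, 0.0182, 0.0835]
tool_rot: [-3.14, -0.0, -0.04]
contact_force: [0.4, 7.3, 0.5]
opening: 0.0399
grip_force: 25.0
```

>>> {"op": "step_arm", "data": {
  "motion": [
    [[0.037,0,-0.498],0],
    [[0.149,0,-0.985],0],
    [[0.332,0,-1.45],0],
    [[0.582,0,-1.882],0],
    [[0.895,0,-2.272],0],
    [[1.261,0,-2.611],0],
    [[1.675,0,-2.891],0],
    [[2.126,0,-3.107],0],
    [[2.603,0,-3.252],0],
    [[3.098,0,-3.325],0]
  ]
}}

```text
time: 4.72
tool_pos: [0.6242, 0.0096, 0.2838]
tool_rot: [3.141, 0.001, -0.039]
contact_force: [-2.2, -2.6, -0.1]
opening: 0.0395
grip_force: 25.0
```

>>> {"op": "step_arm", "data": {
  "motion": [
    [[0.17,0,-0.004],0],
    [[0.333,0,-0.007],0],
    [[0.5,0,0.005],0],
    [[0.665,0,0.019],0],
    [[0.83,0,0.047],0],
    [[0.83,0,0.047],0]
  ]
}}

```text
time: 5.48
tool_pos: [0.675, 0.0073, 0.2812]
tool_rot: [3.14, -0.003, -0.04]
contact_force: [0.5, -2.9, 6.7]
opening: 0.0395
grip_force: 25.0
```

>>> {"op": "step_arm", "data": {
  "motion": [
    [[0,0,0],0],
    [[0,0,0],0],
    [[0,0,0],0],
    [[0,0,-0.5],0],
    [[0,0,-1.0],0],
    [[0,0,-1.5],0]
  ],
  "hand": 0
}}

```text
time: 6.22
tool_pos: [0.6737, 0.0081, 0.371]
tool_rot: [3.142, 0.0, -0.039]
contact_force: [-0.1, -0.2, 0.4]
opening: 0.0908
grip_force: 0.0
```

>>> {"op": "step_arm", "data": {
  "motion": [
    [[-0.44,0.58,0],0],
    [[-0.88,1.16,0],0],
    [[-1.32,1.74,0],0],
    [[-1.76,2.32,0],0],
    [[-2.2,2.9,0.2],0],
    [[-2.64,3.48,0.4],0],
    [[-3.08,4.06,0.6],0],
    [[-3.52,4.64,0.8],0],
    [[-3.96,5.22,1.0],0],
    [[-4.4,5.8,1.33],0]
  ]
}}

```text
time: 7.48
tool_pos: [0.3957, -0.3305, 0.2905]
tool_rot: [3.14, -0.001, -0.039]
contact_force: [0.7, -0.7, -0.4]
opening: 0.0923
grip_force: 0.0
```

Run:
```python
from h import *
w=cam("wrist");save(w,"w2");t=cam("top");save(t,"t2",(120,120,460,300),2.3)
goto([.42,-.33,.28])
```

```text
pos [ 0.3935 -0.3313  0.2883] rot [-3.1397  0.0037 -0.0434] move [ 0.4401 -0.0408  0.1363] spin 0
```

View pics/w2.png

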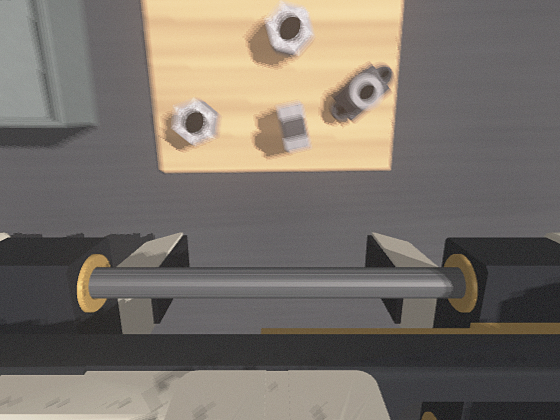

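View pics/t2.png

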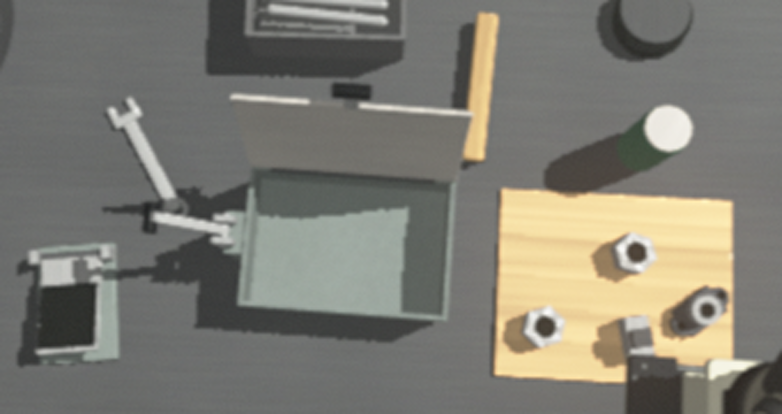

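Wrist view: nut-type parts at (289,27) and (195,121), wedge at (292,128), gland at (367,92). The top view shows the lid standing open and the tub empty. Wedge first.

>>> {"op": "step_arm", "data": {
  "motion": [
    [[0.4,0.1,0.4],0],
    [[0.78,0.2,0.8],0],
    [[0.78,0.2,1.15],0],
    [[0.78,0.2,1.15],0],
    [[0.78,0.2,1.15],0]
  ]
}}

```text
time: 8.2
tool_pos: [0.4432, -0.3432, 0.2225]
tool_rot: [3.141, -0.001, -0.039]
contact_force: [-0.3, 0.6, 0.1]
opening: 0.0918
grip_force: 0.0
```

```bash
cat >> h.py <<'E'
def parts(w,z,tag=None,rows=228):
    hsv=cv2.cvtColor(cv2.GaussianBlur(w["img"],(3,3),0),cv2.COLOR_BGR2HSV)
    wood=((hsv[...,0]>5)&(hsv[...,0]<32)&(hsv[...,1]>85)).astype(np.uint8)
    wood[rows:]=0
    cs,_=cv2.findContours(cv2.morphologyEx(wood,cv2.MORPH_CLOSE,np.ones((5,5))),cv2.RETR_EXTERNAL,cv2.CHAIN_APPROX_NONE)
    hull=np.zeros_like(wood);cv2.fillConvexPoly(hull,cv2.convexHull(max(cs,key=cv2.contourArea)),1)
    m=cv2.morphologyEx((hull&(1-wood)),cv2.MORPH_OPEN,np.ones((5,5),np.uint8))
    n,l,st,ce=cv2.connectedComponentsWithStats(m)
    for i in range(1,n):
        if st[i,4]<250: continue
        # warp contour to world at height z, then min rect in metres
        c=max(cv2.findContours((l==i).astype(np.uint8),cv2.RETR_EXTERNAL,cv2.CHAIN_APPROX_NONE)[0],key=cv2.contourArea)[:,0]
        W=np.array([pt(w,p,z)[:2] for p in c]);r=cv2.minAreaRect((W*1000).astype(np.float32))
        print("blob px",ce[i],"area",st[i,4],"world mm c",np.round(r[0],1),"size",np.round(r[1],1),"ang",round(r[2],1))
    if tag: save(w,tag,(0,0,560,rows),1.4)
    return hsv,l
E
python3 - <<'E'
from h import *
w=cam("wrist");parts(w,.03,"w3");print(robot.observe()["tool_pos"])
E
```

```text
blob px [276.8423  63.8038] area 2543 world mm c [ 556.3 -347.5] size [48.9 55.1] ang 44.7
blob px [362.2303 135.0195] area 3122 world mm c [ 485.8 -430.2] size [45.8 82.8] ang 38.2
blob px [169.8774 169.0194] area 2317 world mm c [ 459.9 -234.8] size [48.3 63.1] ang 18.8
blob px [282.1152 174.9069] area 1805 world mm c [ 449.6 -348.9] size [59.8 32.9] ang 9.5
[ 0.4432 -0.3434  0.2228]
```

View pics/w3.png

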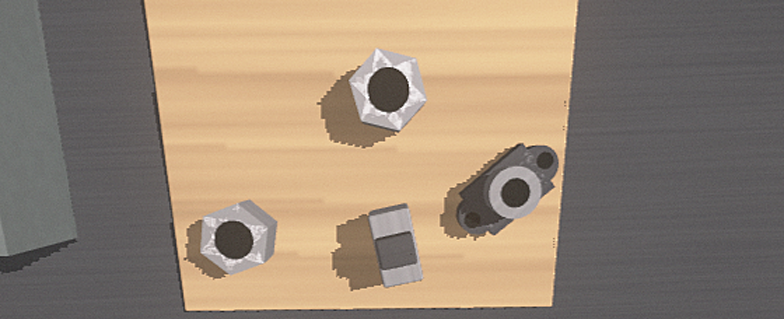

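Wrist crop (×1.4): wedge top corners at (371,211), (409,205), (422,281), (384,288). Bores are at (388,90) and (234,240). The gland neck is at (515,192), with bolt holes at (545,160) and (473,219).

Run:
```python
from h import *
w=cam("wrist")
f=lambda x,y:(x/1.4,y/1.4)
Q=np.array([pt(w,f(*q),.040)[:2] for q in[(371,211),(409,205),(422,281),(384,288)]])
print("wedge",Q.mean(0),[np.linalg.norm(Q[i]-Q[i-1]) for i in range(4)])
L=(Q[0]+Q[1]-Q[2]-Q[3]);yw=np.arctan2(L[1],L[0]);print("yaw",yw)
goto([*Q.mean(0),.026],yw)
n=pt(w,f(515,192),.04);a=pt(w,f(545,160),.02);b=pt(w,f(473,219),.02)
print("gland neck",n,"holes mid",(a+b)/2,np.linalg.norm(a-b),"yaw",np.arctan2(*(a-b)[[1,0]]))
for nm,u in(("n1",(388,90)),("n2",(234,240))):
    for z in(.036,.044): print(nm,pt(w,f(*u),z))
O=np.array([.553,.0123]);X=np.array([np.cos(.042),-np.sin(.042)]);Y=np.array([-X[1],X[0]])
for s in((-.048,.02),(.045,.02),(-.05,-.062),(.03,-.062)): print("slot",s,O+s[0]*X+s[1]*Y)
```

```text
wedge [ 0.4505 -0.3501] [np.float64(0.056520784504888524), np.float64(0.026734085435566598), np.float64(0.05560509250661417), np.float64(0.028063379229340404)]
yaw 0.1328896708320976
pos [ 0.4432 -0.3435  0.2228] rot [ 3.14   -0.0018 -0.0392] move [0.121  0.1003 3.2804] spin -0.1720634726161916
gland neck [ 0.486  -0.4329  0.04  ] holes mid [ 0.4859 -0.4335  0.02  ] 0.0653717182959382 yaw -0.9023422460312347
n1 [ 0.5553 -0.3479  0.036 ]
n1 [ 0.5543 -0.3479  0.044 ]
n2 [ 0.4593 -0.2339  0.036 ]
n2 [ 0.4607 -0.2367  0.044 ]
slot (-0.048, 0.02) [0.5059 0.0343]
slot (0.045, 0.02) [0.5988 0.0304]
slot (-0.05, -0.062) [ 0.5004 -0.0475]
slot (0.03, -0.062) [ 0.5804 -0.0509]
```

>>> {"op": "step_arm", "data": {
  "motion": [
    [[0.2,0.4,0],0.18],
    [[0.4,0.8,0],0.36],
    [[0.6,1.2,0],0.54],
    [[0.77,1.46,0.5],0.72],
    [[0.77,1.46,1.0],0.86],
    [[0.77,1.46,1.6],0.86],
    [[0.77,1.46,2.2],0.86],
    [[0.77,1.46,2.8],0.86],
    [[0.77,1.46,3.2],0.86],
    [[0.77,1.46,3.28],0.86]
  ]
}}

```text
time: 9.55
tool_pos: [0.4851, -0.4322, 0.0237]
tool_rot: [3.141, 0.002, -0.899]
contact_force: [0.4, 0.1, -0.1]
opening: 0.0917
grip_force: 0.0
```

>>> {"op": "step_arm", "data": {
  "motion": [
    [[0,0,0],0],
    [[0,0,0],0],
    [[0,0,0],0],
    [[0,0,0],0],
    [[0,0,0],0],
    [[0,0,0],0],
    [[0,0,0],0]
  ],
  "hand": 255,
  "squeeze": 40
}}

```text
time: 10.42
tool_pos: [0.4855, -0.4326, 0.0247]
tool_rot: [3.141, -0.0, -0.899]
contact_force: [0.7, 0.3, 0.9]
opening: 0.0394
grip_force: 40.0
```

>>> {"op": "step_arm", "data": {
  "motion": [
    [[0,0,-0.3],0],
    [[0,0,-0.9],0],
    [[0,0,-1.5],0],
    [[0,0,-2.1],0],
    [[0,0,-2.7],0],
    [[0,0,-2.7],0]
  ]
}}

```text
time: 11.18
tool_pos: [0.4866, -0.4337, 0.1908]
tool_rot: [-3.141, -0.007, -0.899]
contact_force: [-0.7, 0.2, -3.0]
opening: 0.0395
grip_force: 40.0
```

Run:
```python
from h import *
goto([.5804,-.0509,.19],-.042)
```

```text
pos [ 0.4866 -0.4337  0.1908] rot [-3.1412 -0.0075 -0.8992] move [-4.0219 -5.1943 -0.0149] spin -0.8571523112090169
```

>>> {"op": "step_arm", "data": {
  "motion": [
    [[-0.5,-0.65,0],-0.12],
    [[-1.0,-1.3,0],-0.24],
    [[-1.5,-1.95,0],-0.36],
    [[-2.0,-2.6,0],-0.48],
    [[-2.5,-3.25,0],-0.6],
    [[-3.0,-3.9,0],-0.72],
    [[-3.5,-4.55,0],-0.857],
    [[-4.02,-5.19,0],-0.857],
    [[-4.02,-5.19,0],-0.857],
    [[-4.02,-5.19,0],-0.857]
  ]
}}

```text
time: 12.42
tool_pos: [0.5785, -0.05, 0.1855]
tool_rot: [3.141, 0.002, -0.042]
contact_force: [0.3, -0.2, -2.9]
opening: 0.0395
grip_force: 40.0
```

>>> {"op": "step_arm", "data": {
  "motion": [
    [[0,0,0.5],0],
    [[0,0,1.0],0],
    [[0,0,1.5],0],
    [[0,0,2.0],0],
    [[0,0,2.26],0],
    [[0,0,2.26],0]
  ]
}}

```text
time: 13.18
tool_pos: [0.5784, -0.0508, 0.05]
tool_rot: [-3.141, 0.002, -0.043]
contact_force: [0.4, -0.6, -2.9]
opening: 0.0396
grip_force: 40.0
```

Run:
```python
from h import *
goto([.5804,-.0509,.055],-.042)
```

```text
pos [ 0.5784 -0.0508  0.05  ] rot [-3.1413  0.0025 -0.0434] move [ 0.0331  0.001  -0.0836] spin -0.00141709352306707
```

>>> {"op": "step_arm", "data": {
  "motion": [
    [[0,0,0],0],
    [[0,0,0],0],
    [[0,0,0],0],
    [[0,0,-0.6],0],
    [[0,0,-1.2],0],
    [[0,0,-1.8],0],
    [[0,0,-2.4],0],
    [[0,0,-2.8],0]
  ],
  "hand": 90
}}

```text
time: 14.18
tool_pos: [0.5796, -0.05, 0.2216]
tool_rot: [3.141, -0.003, -0.042]
contact_force: [0.2, -0.6, -0.8]
opening: 0.0596
grip_force: 0.0
```

>>> {"op": "step_arm", "data": {
  "motion": [
    [[-0.3,0.7,0],0],
    [[-0.6,1.4,0],0],
    [[-0.9,2.1,0],0],
    [[-1.2,2.8,0],0],
    [[-1.5,3.5,0],0],
    [[-1.8,4.2,0],0],
    [[-2.04,5.0,0],0],
    [[-2.04,5.0,0],0],
    [[-2.04,5.0,0],0],
    [[-2.04,5.0,0],0]
  ],
  "hand": 0
}}

```text
time: 15.42
tool_pos: [0.4448, -0.3435, 0.2192]
tool_rot: [-3.142, -0.0, -0.041]
contact_force: [0.5, 0.3, -0.6]
opening: 0.0917
grip_force: 0.0
```

```bash
cat >> h.py <<'E'
def corners(w,z,pred,r=45):
    "grey bright top-face contour near predicted world point"
    u=proj(w,pred);return u
E
python3 - <<'E'
from h import *
w=cam("wrist");parts(w,.03,"w4");print(robot.observe()["tool_pos"],proj(w,[.4505,-.3501,.04]),proj(w,[.5553,-.3479,.036]),proj(w,[.4593,-.2339,.036]))
t=cam("top");save(t,"t4",(200,170,460,300),2)
goto([.4505,-.3501,.026],.133)
E
```

```text
blob px [276.485   64.8818] area 2573 world mm c [ 556.  -347.3] size [48.8 54.6] ang 43.7
blob px [168.9652 170.9444] area 2354 world mm c [ 459.9 -234.7] size [48.1 63.5] ang 17.6
blob px [282.1131 176.7885] area 1830 world mm c [ 449.5 -348.7] size [59.9 32.6] ang 9.8
[ 0.4448 -0.3435  0.2193] [283.649  178.4853] [277.2666  65.1748] [166.4303 173.5206]
pos [ 0.4448 -0.3436  0.2192] rot [ 3.1415 -0.0002 -0.0405] move [0.0995 0.1042 3.22  ] spin -0.1735458527788054
```

View pics/w4.png

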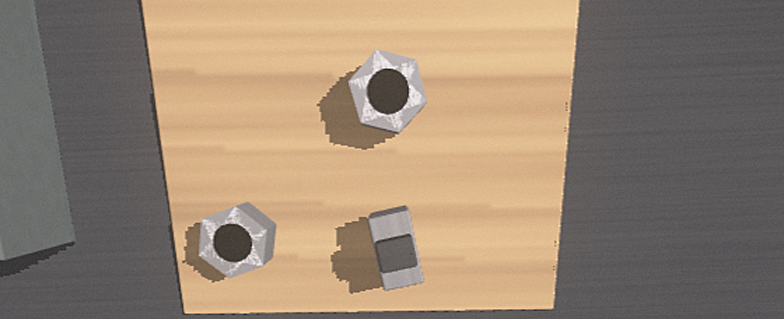

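View pics/t4.png

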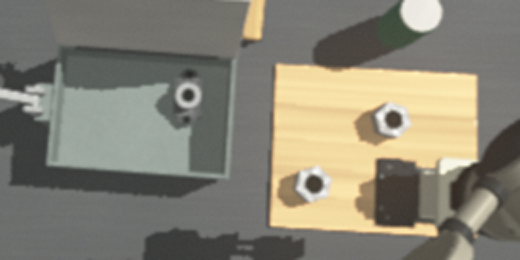

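The gland lies upright in the tub at (187,95) in the top crop. The wedge and both nuts haven't moved. Taking the wedge.

>>> {"op": "step_arm", "data": {
  "motion": [
    [[0.1,0.1,0.5],-0.174],
    [[0.1,0.1,1.1],-0.174],
    [[0.1,0.1,1.7],-0.174],
    [[0.1,0.1,2.3],-0.174],
    [[0.1,0.1,2.9],-0.174],
    [[0.1,0.1,3.2],-0.174],
    [[0.1,0.1,3.2],-0.174]
  ]
}}

```text
time: 16.4
tool_pos: [0.4499, -0.3498, 0.0259]
tool_rot: [-3.14, 0.001, 0.133]
contact_force: [-0.8, -0.1, 0.2]
opening: 0.0918
grip_force: 0.0
```

>>> {"op": "step_arm", "data": {
  "motion": [
    [[0,0,0],0],
    [[0,0,0],0],
    [[0,0,0],0],
    [[0,0,0],0],
    [[0,0,0],0],
    [[0,0,0],0],
    [[0,0,0],0]
  ],
  "hand": 255,
  "squeeze": 40
}}

```text
time: 17.27
tool_pos: [0.4499, -0.3507, 0.027]
tool_rot: [-3.141, 0.0, 0.132]
contact_force: [0.2, 1.1, 1.3]
opening: 0.0298
grip_force: 39.7
```

>>> {"op": "step_arm", "data": {
  "motion": [
    [[0,0,-0.3],0],
    [[0,0,-0.9],0],
    [[0,0,-1.5],0],
    [[0,0,-2.1],0],
    [[0,0,-2.7],0],
    [[0,0,-2.7],0]
  ]
}}

```text
time: 18.02
tool_pos: [0.4509, -0.3518, 0.1913]
tool_rot: [3.137, -0.003, 0.132]
contact_force: [0.1, -1.0, -3.4]
opening: 0.0299
grip_force: 39.7
```

Run:
```python
from h import *
goto([.5004,-.0475,.055],-.042)
```

```text
pos [ 0.4509 -0.3518  0.1913] rot [ 3.1372 -0.0032  0.1318] move [ 1.4769 -4.9288  2.2549] spin 0.173821807033685
```

>>> {"op": "step_arm", "data": {
  "motion": [
    [[0.2,-0.7,0],0],
    [[0.4,-1.4,0],0.05],
    [[0.6,-2.1,0],0.1],
    [[0.8,-2.8,0],0.174],
    [[1.0,-3.5,0],0.174],
    [[1.25,-4.2,0],0.174],
    [[1.48,-4.93,0],0.174],
    [[1.48,-4.93,0],0.174],
    [[1.48,-4.93,0.1],0.174]
  ]
}}

```text
time: 19.15
tool_pos: [0.4987, -0.0461, 0.1818]
tool_rot: [3.141, 0.001, -0.042]
contact_force: [0.3, -0.0, -2.6]
opening: 0.0299
grip_force: 39.7
```

>>> {"op": "step_arm", "data": {
  "motion": [
    [[0,0,0.5],0],
    [[0,0,1.0],0],
    [[0,0,1.5],0],
    [[0,0,2.0],0],
    [[0,0,2.1],0],
    [[0,0,2.1],0]
  ]
}}

```text
time: 19.9
tool_pos: [0.4986, -0.0467, 0.0566]
tool_rot: [-3.141, 0.002, -0.043]
contact_force: [-0.3, 0.6, -1.9]
opening: 0.0298
grip_force: 39.8
```

>>> {"op": "step_arm", "data": {
  "motion": [
    [[0,0,0],0],
    [[0,0,0],0],
    [[0,0,0],0],
    [[0,0,-0.6],0],
    [[0,0,-1.2],0],
    [[0,0,-1.8],0],
    [[0,0,-2.4],0],
    [[0,0,-2.8],0]
  ],
  "hand": 90
}}

```text
time: 20.9
tool_pos: [0.4995, -0.0459, 0.2272]
tool_rot: [3.141, -0.003, -0.042]
contact_force: [0.8, 0.5, -0.7]
opening: 0.0597
grip_force: 0.0
```

Run:
```python
from h import *
w=cam("wrist");save(w,"w5");goto([.44,-.234,.22],-.042)
```

```text
pos [ 0.5007 -0.0462  0.2298] rot [ 3.14   -0.007  -0.0419] move [-0.8802  3.1696  0.1624] spin 0.0001106346303088035
```

>>> {"op": "step_arm", "data": {
  "motion": [
    [[-0.2,0.7,0],0],
    [[-0.4,1.4,0],0],
    [[-0.6,2.1,0],0],
    [[-0.88,2.8,0.1],0],
    [[-0.88,3.17,0.16],0],
    [[-0.88,3.17,0.16],0],
    [[-0.88,3.17,0.16],0]
  ],
  "hand": 0
}}

```text
time: 21.82
tool_pos: [0.4383, -0.233, 0.2152]
tool_rot: [-3.141, 0.0, -0.042]
contact_force: [-0.4, -0.1, 0.0]
opening: 0.0916
grip_force: 0.0
```

Run:
```python
from h import *
w=cam("wrist");parts(w,.03);u=proj(w,[.4593,-.2339,.036]);v=proj(w,[.5553,-.3479,.036]);print(u,v)
b=[]
for q in(u,v):
    x,y=int(q[0])-40,max(0,int(q[1])-40);b.append((x,y));print(x,y)
im=[cv2.resize(w["img"][y:y+80,x:x+80],(400,400),interpolation=cv2.INTER_CUBIC) for x,y in b]
cv2.imwrite("pics/nuts.png",np.hstack(im))
```

```text
blob px [395.9772  52.2425] area 3155 world mm c [ 555.5 -345.3] size [54.1 57. ] ang 13.4
blob px [276.267  161.3825] area 2157 world mm c [ 460. -233.] size [49. 55.] ang 77.5
[277.2564 163.2657] [400.4572  51.3481]
237 123
360 11
```

View pics/nuts.png

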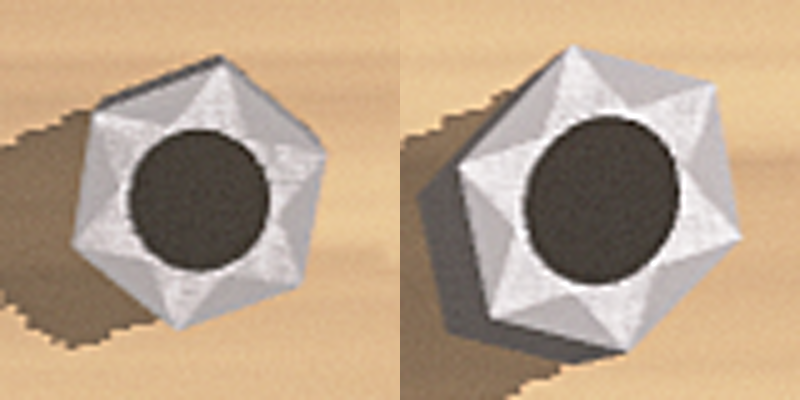

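Both are hexagon nuts. Left-crop corners for nut 2 are (222,65), (325,152), (298,287), (180,328), (73,243), (93,115). Nut 1's corners in the right crop are equally clear.

Run:
```python
from h import *
w=cam("wrist")
for nm,o,cs in(("n2",(237,123),[(222,65),(325,152),(298,287),(180,328),(73,243),(93,115)]),("n1",(360,11),[(173,45),(315,85),(340,238),(228,350),(90,318),(58,163)])):
    P=np.array([pt(w,(o[0]+x/5-.4,o[1]+y/5-.4),.033)[:2] for x,y in cs]);c=P.mean(0)
    a=np.arctan2(*(P-c).T[::-1]);rad=np.linalg.norm(P-c,axis=1)
    ang=np.angle(np.mean(np.exp(6j*a)))/6  # corner angle mod 60
    ys=[(ang+np.pi/6-np.pi/2+k*np.pi/3) for k in range(-3,4)] # closing dir angle=yaw-90 (mod 180)
    ys=[(y+np.pi/2)%np.pi-np.pi/2 for y in ys]
    yb=min(ys,key=lambda y:abs(y+.042));print(nm,c,rad,"yaw",yb)
    goto([*c,.026],yb)
```

```text
n2 [ 0.4597 -0.2328] [0.0265 0.0264 0.0264 0.0261 0.0263 0.0263] yaw -0.21017598471069254
pos [ 0.4386 -0.2328  0.2155] rot [-3.1415 -0.0001 -0.0409] move [ 0.3522 -0.0133  3.1577] spin 0.16928569046715314
n1 [ 0.5564 -0.3481] [0.0265 0.0265 0.0266 0.0263 0.0269 0.027 ] yaw 0.24754120636231147
pos [ 0.4386 -0.2328  0.2155] rot [-3.1415 -0.0001 -0.0409] move [2.0403 1.8407 3.1577] spin -0.2884315006058509
```

>>> {"op": "step_arm", "data": {
  "motion": [
    [[0.35,-0.01,0.3],0.169],
    [[0.35,-0.01,0.9],0.169],
    [[0.35,-0.01,1.5],0.169],
    [[0.35,-0.01,2.1],0.169],
    [[0.35,-0.01,2.7],0.169],
    [[0.35,-0.01,3.13],0.169],
    [[0.35,-0.01,3.13],0.169]
  ]
}}

```text
time: 22.8
tool_pos: [0.4586, -0.2325, 0.0262]
tool_rot: [-3.14, 0.004, -0.21]
contact_force: [-0.6, -0.2, 0.5]
opening: 0.0917
grip_force: 0.0
```

>>> {"op": "step_arm", "data": {
  "motion": [
    [[0,0,0],0],
    [[0,0,0],0],
    [[0,0,0],0],
    [[0,0,0],0],
    [[0,0,0],0],
    [[0,0,0],0]
  ],
  "hand": 255,
  "squeeze": 40
}}

```text
time: 23.55
tool_pos: [0.4594, -0.2341, 0.0278]
tool_rot: [3.142, -0.0, -0.211]
contact_force: [0.2, 1.7, 3.5]
opening: 0.0459
grip_force: 40.0
```

>>> {"op": "step_arm", "data": {
  "motion": [
    [[0,0,-0.3],0],
    [[0,0,-0.9],0],
    [[0,0,-1.5],0],
    [[0,0,-2.1],0],
    [[0,0,-2.7],0],
    [[0,0,-2.7],0]
  ]
}}

```text
time: 24.3
tool_pos: [0.4603, -0.2347, 0.1915]
tool_rot: [3.14, -0.004, -0.211]
contact_force: [0.1, -0.5, -3.4]
opening: 0.0456
grip_force: 40.0
```

Run:
```python
from h import *
goto([.5988,.0304,.055],-.042)
```

```text
pos [ 0.4603 -0.2347  0.1915] rot [ 3.1395 -0.0045 -0.2111] move [ 1.3204 -4.8092  2.271 ] spin -0.16914746340396514
```

>>> {"op": "step_arm", "data": {
  "motion": [
    [[0.2,-0.7,0],0],
    [[0.4,-1.4,0],-0.05],
    [[0.6,-2.1,0],-0.1],
    [[0.8,-2.8,0],-0.169],
    [[1.0,-3.5,0],-0.169],
    [[1.15,-4.2,0],-0.169],
    [[1.32,-4.81,0],-0.169],
    [[1.32,-4.81,0],-0.169],
    [[1.32,-4.81,0.1],-0.169]
  ]
}}

```text
time: 25.42
tool_pos: [0.5966, 0.0312, 0.1818]
tool_rot: [3.141, 0.002, -0.042]
contact_force: [0.1, -0.2, -3.6]
opening: 0.0455
grip_force: 40.0
```

>>> {"op": "step_arm", "data": {
  "motion": [
    [[0,0,0.5],0],
    [[0,0,1.0],0],
    [[0,0,1.5],0],
    [[0,0,2.0],0],
    [[0,0,2.08],0],
    [[0,0,2.08],0]
  ]
}}

```text
time: 26.18
tool_pos: [0.5972, 0.0308, 0.0589]
tool_rot: [3.141, 0.0, -0.043]
contact_force: [-0.0, -0.3, -3.4]
opening: 0.046
grip_force: 40.0
```

>>> {"op": "step_arm", "data": {
  "motion": [
    [[0,0,0],0],
    [[0,0,0],0],
    [[0,0,0],0],
    [[0,0,-0.6],0],
    [[0,0,-1.2],0],
    [[0,0,-1.8],0],
    [[0,0,-2.4],0],
    [[0,0,-2.8],0]
  ],
  "hand": 85
}}

```text
time: 27.18
tool_pos: [0.5977, 0.0316, 0.2293]
tool_rot: [3.141, -0.003, -0.042]
contact_force: [0.2, -0.3, -0.3]
opening: 0.0611
grip_force: 0.0
```

Run:
```python
from h import *
goto([.53,-.348,.22],.2475)
```

```text
pos [0.5977 0.0316 0.2293] rot [ 3.1414 -0.003  -0.042 ] move [-0.8626  6.3687  0.1529] spin -0.28950872925365356
```

>>> {"op": "step_arm", "data": {
  "motion": [
    [[-0.1,0.8,0],0],
    [[-0.2,1.6,0],0],
    [[-0.3,2.4,0],-0.08],
    [[-0.4,3.2,0],-0.16],
    [[-0.5,4.0,0],-0.24],
    [[-0.6,4.8,0],-0.29],
    [[-0.75,5.6,0],-0.29],
    [[-0.86,6.37,0.1],-0.29],
    [[-0.86,6.37,0.15],-0.29],
    [[-0.86,6.37,0.15],-0.29]
  ],
  "hand": 0
}}

```text
time: 28.42
tool_pos: [0.5295, -0.3476, 0.2176]
tool_rot: [-3.141, 0.0, 0.248]
contact_force: [0.3, -0.5, 0.4]
opening: 0.0918
grip_force: 0.0
```

Run:
```python
from h import *
w=cam("wrist");parts(w,.033)
hsv=cv2.cvtColor(w["img"],cv2.COLOR_BGR2HSV);u=proj(w,[.5564,-.3481,.036]);print("pred",u)
x,y=map(int,u);sub=w["img"][y-40:y+40,x-40:x+40].max(2)<85
n,l,st,ce=cv2.connectedComponentsWithStats(sub.astype(np.uint8))
for i in range(1,n):
    if st[i,4]>100: print("dark",ce[i]+[x-40,y-40],st[i,2:],pt(w,ce[i]+[x-40,y-40],.036))
goto([.5564,-.3481,.026],.2475)
```

```text
blob px [283.2819 157.2616] area 2125 world mm c [ 556.2 -347.2] size [53.3 48.3] ang 13.4
pred [284.4748 158.0041]
dark [283.6612 158.5066] [ 28  28 608] [ 0.5557 -0.3475  0.036 ]
pos [ 0.5299 -0.3471  0.218 ] rot [-3.1413 -0.0001  0.2486] move [0.4242 0.1253 3.1995] spin 0.0010557178225329977
```

>>> {"op": "step_arm", "data": {
  "motion": [
    [[0.42,0.12,0.3],0],
    [[0.42,0.12,0.9],0],
    [[0.42,0.12,1.5],0],
    [[0.42,0.12,2.1],0],
    [[0.42,0.12,2.7],0],
    [[0.42,0.12,3.17],0],
    [[0.42,0.12,3.17],0]
  ]
}}

```text
time: 29.35
tool_pos: [0.5559, -0.3471, 0.0265]
tool_rot: [-3.139, 0.002, 0.25]
contact_force: [0.1, 0.2, -0.6]
opening: 0.0917
grip_force: 0.0
```

>>> {"op": "step_arm", "data": {
  "motion": [
    [[0,0,0],0],
    [[0,0,0],0],
    [[0,0,0],0],
    [[0,0,0],0],
    [[0,0,0],0],
    [[0,0,0],0]
  ],
  "hand": 255,
  "squeeze": 40
}}

```text
time: 30.1
tool_pos: [0.5557, -0.3488, 0.0277]
tool_rot: [-3.141, 0.0, 0.248]
contact_force: [-0.4, -0.2, 3.1]
opening: 0.0459
grip_force: 40.0
```

>>> {"op": "step_arm", "data": {
  "motion": [
    [[0,0,-0.3],0],
    [[0,0,-0.9],0],
    [[0,0,-1.5],0],
    [[0,0,-2.1],0],
    [[0,0,-2.7],0],
    [[0,0,-2.7],0]
  ]
}}

```text
time: 30.85
tool_pos: [0.5571, -0.3499, 0.1935]
tool_rot: [3.136, -0.004, 0.248]
contact_force: [-0.2, -0.6, -3.1]
opening: 0.0458
grip_force: 40.0
```

Run:
```python
from h import *
goto([.5059,.0343,.055],-.042)
```

```text
pos [ 0.5571 -0.3499  0.1935] rot [ 3.1356 -0.0044  0.2478] move [ 0.7338 -6.4314  2.2729] spin 0.2897942292293867
```

>>> {"op": "step_arm", "data": {
  "motion": [
    [[0.1,-0.8,0],0],
    [[0.2,-1.6,0],0.05],
    [[0.3,-2.4,0],0.1],
    [[0.4,-3.2,0],0.18],
    [[0.5,-4.0,0],0.26],
    [[0.6,-4.8,0],0.29],
    [[0.7,-5.6,0],0.29],
    [[0.73,-6.43,0],0.29],
    [[0.73,-6.43,0],0.29],
    [[0.73,-6.43,0],0.29]
  ]
}}

```text
time: 32.1
tool_pos: [0.5033, 0.0356, 0.1886]
tool_rot: [3.141, 0.001, -0.041]
contact_force: [-0.7, 0.4, -4.0]
opening: 0.046
grip_force: 40.0
```

>>> {"op": "step_arm", "data": {
  "motion": [
    [[0,0,0.5],0],
    [[0,0,1.0],0],
    [[0,0,1.5],0],
    [[0,0,2.0],0],
    [[0,0,2.18],0],
    [[0,0,2.18],0]
  ]
}}

```text
time: 32.85
tool_pos: [0.5036, 0.035, 0.0583]
tool_rot: [3.141, 0.001, -0.043]
contact_force: [-0.2, 0.2, -2.7]
opening: 0.0456
grip_force: 40.0
```

>>> {"op": "step_arm", "data": {
  "motion": [
    [[0,0,0],0],
    [[0,0,0],0],
    [[0,0,0],0],
    [[0,0,-0.6],0],
    [[0,0,-1.2],0],
    [[0,0,-1.8],0],
    [[0,0,-2.4],0],
    [[0,0,-3.0],0]
  ],
  "hand": 85
}}

```text
time: 33.85
tool_pos: [0.5035, 0.0359, 0.2405]
tool_rot: [3.141, -0.001, -0.042]
contact_force: [0.4, 0.3, -0.1]
opening: 0.0608
grip_force: 0.0
```

>>> {"op": "step_arm", "data": {
  "motion": [
    [[-0.6,0,-0.5],0],
    [[-1.2,0,-1.0],0],
    [[-1.5,0,-1.4],0],
    [[-1.5,0,-1.4],0],
    [[-1.5,0,-1.4],0]
  ]
}}

```text
time: 34.48
tool_pos: [0.4139, 0.0396, 0.3222]
tool_rot: [3.141, 0.0, -0.042]
contact_force: [-1.2, 0.0, 0.4]
opening: 0.0612
grip_force: 0.0
```

Run:
```python
from h import *
w=cam("wrist");t=cam("top")
cv2.imwrite("pics/tub6.png",np.vstack([cv2.resize(w["img"][:240],(560,240)),cv2.resize(t["img"][130:300,150:460],(560,307),interpolation=cv2.INTER_CUBIC)]))
goto([.678,.0072,.35],-.042)
```

```text
pos [0.4139 0.0396 0.3216] rot [-3.1416  0.002  -0.0423] move [ 4.4192  0.3535 -0.4824] spin -0.000283488802466092
```

View pics/tub6.png

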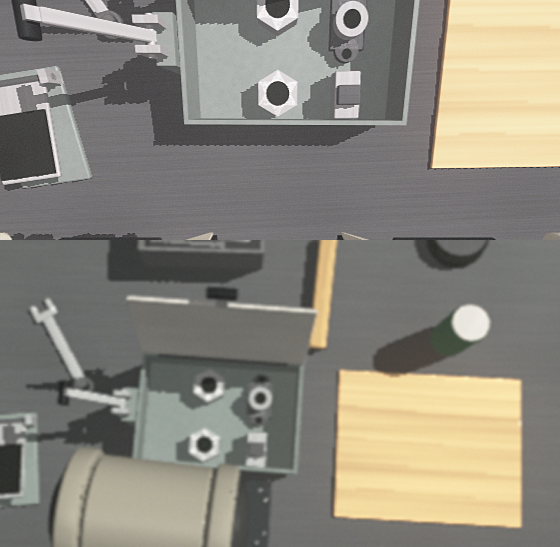

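The tub view shows both nuts, the gland and the wedge lying in the tub, and the board is empty. Next I grip the open lid's handle.

>>> {"op": "step_arm", "data": {
  "motion": [
    [[0.5,0.05,-0.3],0],
    [[1.2,0.1,-0.6],0],
    [[2.0,0.2,-0.64],0],
    [[2.8,0.3,-0.64],0],
    [[3.6,0.36,-0.64],0],
    [[4.2,0.36,-0.64],0],
    [[4.51,0.36,-0.64],0],
    [[4.51,0.36,-0.64],0],
    [[4.51,0.36,-0.64],0]
  ],
  "hand": 0
}}

```text
time: 35.7
tool_pos: [0.6828, 0.0067, 0.3603]
tool_rot: [-3.142, 0.002, -0.042]
contact_force: [-0.5, 0.1, 0.5]
opening: 0.0921
grip_force: 0.0
```

Run:
```python
from h import *
w=cam("wrist");save(w,"w7")
hd=cv2.cvtColor(w["img"],cv2.COLOR_BGR2HSV)
for th in(1.8,1.77):
    h=np.r_[np.array([.553,.0123])+(.085-.2*np.cos(th))*np.array([.99912,-.04199]),.085+.2*np.sin(th)];print(th,h,proj(w,h));goto(h-[0,0,.002],-.042)
```

```text
1.8 [0.6833 0.0068 0.2798] [277.123  214.0244]
pos [0.6826 0.0067 0.361 ] rot [ 3.1415  0.0007 -0.0421] move [ 0.0123 -0.0018  1.3874] spin -0.00010071290534185984
1.77 [0.6775 0.0071 0.281 ] [277.113  222.5295]
pos [0.6826 0.0067 0.361 ] rot [ 3.1415  0.0007 -0.0421] move [-0.0855 -0.0018  1.3662] spin -0.00010071290534185984
```

View pics/w7.png

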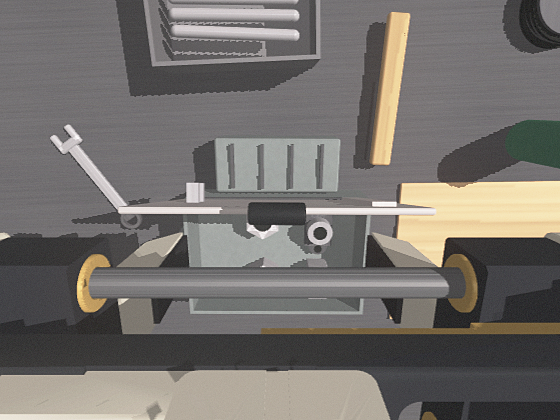

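The handle is at (277,213), which matches a lid angle of 1.8.

>>> {"op": "step_arm", "data": {
  "motion": [
    [[0.01,0,0.3],0],
    [[0.01,0,0.7],0],
    [[0.01,0,1.1],0],
    [[0.01,0,1.38],0],
    [[0.01,0,1.38],0]
  ]
}}

```text
time: 36.38
tool_pos: [0.6826, 0.0067, 0.2777]
tool_rot: [-3.142, 0.002, -0.042]
contact_force: [-0.3, 0.9, -0.5]
opening: 0.092
grip_force: 0.0
```

>>> {"op": "step_arm", "data": {
  "motion": [
    [[0,0,0],0],
    [[0,0,0],0],
    [[0,0,0],0],
    [[0,0,0],0],
    [[0,0,0],0],
    [[0,0,0],0],
    [[0,0,0],0]
  ],
  "hand": 255,
  "squeeze": 25
}}

```text
time: 37.25
tool_pos: [0.6838, 0.0068, 0.2783]
tool_rot: [-3.141, 0.0, -0.042]
contact_force: [0.4, 1.0, -0.2]
opening: 0.0399
grip_force: 25.0
```

Run:
```python
from h import *
goto([.6833,.0068,.2778],-.042)
```

```text
pos [0.6838 0.0068 0.2783] rot [-3.1414  0.     -0.0421] move [-0.0082  0.0006  0.0091] spin -6.453484503832208e-05
```

>>> {"op": "step_arm", "data": {
  "motion": [
    [[-0.494,0,-0.077],0],
    [[-0.993,0,-0.079],0],
    [[-1.487,0,-0.006],0],
    [[-1.965,0,0.139],0],
    [[-2.416,0,0.355],0],
    [[-2.829,0,0.635],0],
    [[-3.196,0,0.974],0],
    [[-3.508,0,1.364],0],
    [[-3.758,0,1.796],0],
    [[-3.941,0,2.261],0]
  ]
}}

```text
time: 38.5
tool_pos: [0.4464, 0.0178, 0.1423]
tool_rot: [-3.14, 0.0, -0.042]
contact_force: [2.8, 7.1, -1.4]
opening: 0.0392
grip_force: 25.0
```

>>> {"op": "step_arm", "data": {
  "motion": [
    [[-0.083,0,0.323],0],
    [[-0.132,0,0.652],0],
    [[-0.147,0,0.9],0],
    [[-0.149,0,0.985],0],
    [[-0.149,0,0.985],0],
    [[-0.149,0,0.985],0]
  ]
}}

```text
time: 39.25
tool_pos: [0.4372, 0.0182, 0.0831]
tool_rot: [-3.14, 0.003, -0.043]
contact_force: [-1.4, 8.0, -3.0]
opening: 0.0399
grip_force: 25.0
```

Run:
```python
from h import *
goto([.4381,.0172,.083],-.042)
```

```text
pos [0.4372 0.0182 0.0831] rot [-3.1397  0.0032 -0.0425] move [0.015  0.0167 0.0014] spin -0.0005444602608475346
```

>>> {"op": "step_arm", "data": {
  "motion": [
    [[0,0,0],0],
    [[0,0,0],0],
    [[0,0,0],0],
    [[0,0,0],0],
    [[0,0,-0.6],0],
    [[0,0,-1.3],0],
    [[0,0,-2.0],0],
    [[0,0,-2.8],0],
    [[0,0,-3.6],0],
    [[0,0,-3.6],0]
  ],
  "hand": 0
}}

```text
time: 40.5
tool_pos: [0.4402, 0.0167, 0.3031]
tool_rot: [3.141, -0.008, -0.042]
contact_force: [-0.1, -0.2, -1.9]
opening: 0.0922
grip_force: 0.0
```

>>> {"op": "step_arm", "data": {
  "motion": [
    [[0.2,-0.3,0],-0.17],
    [[0.4,-0.6,0],-0.35],
    [[0.6,-1.0,0],-0.52],
    [[0.8,-1.4,0],-0.7],
    [[1.0,-1.8,0],-0.87],
    [[1.2,-2.2,0],-1.05],
    [[1.5,-2.6,0],-1.22],
    [[1.9,-3.13,0],-1.4],
    [[1.9,-3.13,0],-1.57],
    [[1.9,-3.13,0],-1.57]
  ]
}}

```text
time: 41.75
tool_pos: [0.5601, 0.1999, 0.2978]
tool_rot: [-3.139, 0.001, 1.527]
contact_force: [0.5, -0.9, -0.2]
opening: 0.0918
grip_force: 0.0
```

Run:
```python
from h import *
w=cam("wrist");t=cam("top")
O=np.array([.553,.0123]);X=np.array([.99912,-.04199]);Y=np.array([.04199,.99912])
for a in(2.15,2.2,2.25,2.3):
    g=np.r_[O+Y*(.145-.1*np.cos(a)+.01*np.sin(a)),.107+.1*np.sin(a)+.01*np.cos(a)]
    e=[proj(w,g+np.r_[X*s,0]) for s in(-.017,.017)];print(a,g,proj(w,g),e)
v=w["img"].max(2);m=v<45;m[230:]=0
for r,A in blobs(m,80): print(r,A)
save(w,"w8");goto([.56,.2,.3],1.529)
```

```text
2.15 [0.5617 0.2202 0.1852] [277.8759 177.655 ] [array([256.083 , 177.6576]), array([299.6782, 177.6524])]
2.2 [0.5619 0.224  0.182 ] [277.8765 172.049 ] [array([256.2616, 172.0528]), array([299.5008, 172.0452])]
2.25 [0.5621 0.2277 0.1785] [277.8772 166.7037] [array([256.4557, 166.7086]), array([299.3078, 166.6988])]
2.3 [0.5622 0.2312 0.1749] [277.8778 161.6389] [array([256.6638, 161.6448]), array([299.1007, 161.6329])]
pos [0.5601 0.1995 0.2988] rot [-3.1402  0.0006  1.524 ] move [ 0.0085 -0.002  -0.0204] spin -0.005008256512668341
```

View pics/w8.png

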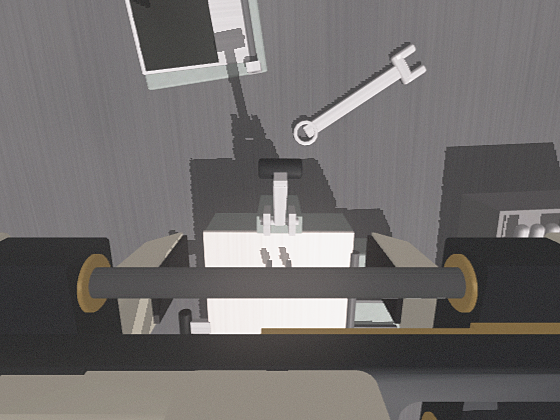

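The latch grip is at (280,168), so the latch angle is about 2.24 and the grip about 1.6 mm further in +x than predicted. I pinch it there.

>>> {"op": "step_arm", "data": {
  "motion": [
    [[0.46,0.04,0.4],0],
    [[0.46,0.04,0.9],0],
    [[0.46,0.04,1.4],0],
    [[0.46,0.04,1.8],0],
    [[0.46,0.04,2.03],0],
    [[0.46,0.04,2.03],0]
  ]
}}

```text
time: 42.6
tool_pos: [0.5636, 0.2269, 0.1772]
tool_rot: [-3.14, 0.001, 1.526]
contact_force: [0.4, 0.2, -0.3]
opening: 0.0919
grip_force: 0.0
```

>>> {"op": "step_arm", "data": {
  "motion": [
    [[0,0,0],0],
    [[0,0,0],0],
    [[0,0,0],0],
    [[0,0,0],0],
    [[0,0,0],0],
    [[0,0,0],0],
    [[0,0,0],0]
  ],
  "hand": 255,
  "squeeze": 20
}}

```text
time: 43.48
tool_pos: [0.5634, 0.2274, 0.1777]
tool_rot: [-3.14, 0.0, 1.528]
contact_force: [-2.7, 0.7, 2.1]
opening: 0.0338
grip_force: 20.0
```

>>> {"op": "step_arm", "data": {
  "motion": [
    [[-0.262,0,-0.207],0],
    [[-0.561,0,-0.359],0],
    [[-0.883,0,-0.448],0],
    [[-1.217,0,-0.471],0],
    [[-1.548,0,-0.427],0],
    [[-1.865,0,-0.318],0],
    [[-2.153,0,-0.149],0],
    [[-2.402,0,0.074],0],
    [[-2.602,0,0.342],0],
    [[-2.744,0,0.645],0]
  ]
}}

```text
time: 44.72
tool_pos: [0.5557, 0.0603, 0.1394]
tool_rot: [-3.14, 0.002, 1.527]
contact_force: [-6.3, 1.8, 2.7]
opening: 0.0338
grip_force: 20.0
```

>>> {"op": "step_arm", "data": {
  "motion": [
    [[-0.048,0,0.16],0],
    [[-0.079,0,0.325],0],
    [[-0.087,0,0.391],0],
    [[-0.087,0,0.42],0],
    [[-0.087,0,0.42],0],
    [[-0.087,0,0.42],0]
  ]
}}

```text
time: 45.48
tool_pos: [0.5555, 0.0549, 0.114]
tool_rot: [-3.139, 0.003, 1.527]
contact_force: [-5.5, -5.6, -0.3]
opening: 0.0339
grip_force: 20.0
```

Run:
```python
from h import *
O=np.array([.553,.0123]);Y=np.array([.04199,.99912]);g=np.r_[O+Y*.045,.115];goto(g,1.529);print(robot.observe()["contact_force"])
```

```text
pos [0.5555 0.0549 0.114 ] rot [-3.1391  0.0029  1.5273] move [ 0.039  -0.012  -0.0175] spin -0.0017493242945521015
[-5.5299 -5.5904 -0.2879]
```

>>> {"op": "step_arm", "data": {
  "motion": [
    [[0,0,0.04],0],
    [[0,0,0.08],0],
    [[0,0,0.08],0]
  ]
}}

```text
time: 45.85
tool_pos: [0.5556, 0.055, 0.1123]
tool_rot: [-3.141, 0.003, 1.528]
contact_force: [-13.4, -5.8, 23.4]
opening: 0.0334
grip_force: 20.0
```

>>> {"op": "step_arm", "data": {
  "motion": [
    [[0,0,0],0],
    [[0,0,0],0],
    [[0,0,0],0],
    [[0,0,0],0],
    [[0,0,-0.5],0],
    [[0,0,-1.0],0],
    [[0,0,-1.8],0],
    [[0,0,-2.6],0],
    [[0,0,-2.6],0]
  ],
  "hand": 0
}}

```text
time: 46.98
tool_pos: [0.5586, 0.0576, 0.2692]
tool_rot: [3.133, 0.0, 1.528]
contact_force: [0.2, -0.2, 0.0]
opening: 0.0922
grip_force: 0.0
```

Run:
```python
from h import *
w=cam("wrist")
O=np.array([.553,.0123]);X=np.array([.99912,-.04199]);Y=np.array([.04199,.99912])
for a in(0,.06,.15):
    g=np.r_[O+Y*(.145-.1*np.cos(a)+.01*np.sin(a)),.107+.1*np.sin(a)+.01*np.cos(a)];print(a,proj(w,g))
m=w["img"].max(2)<50;m[228:]=0
for r,A in blobs(m,80): print(r,A)
b=proj(w,[.46,.355,.04]);print(b)
goto([.455,.354,.12],1.529)
```

```text
0 [271.1257 191.6851]
0.06 [271.0651 192.4315]
0.15 [270.9675 192.8292]
[ 151.3249 -145.4193]
pos [0.5574 0.0576 0.2666] rot [3.1378 0.0001 1.5281] move [ 4.8631 -1.9253  2.4358] spin -0.0008604269155965127
```

>>> {"op": "step_arm", "data": {
  "motion": [
    [[0.6,-0.25,0],0],
    [[1.2,-0.5,0],0],
    [[1.8,-0.75,0],0],
    [[2.4,-1.0,0],0],
    [[3.0,-1.3,0],0],
    [[3.6,-1.6,0],0],
    [[3.9,-2.08,0.2],0],
    [[3.9,-2.08,0.4],0],
    [[3.9,-2.08,0.4],0]
  ],
  "hand": 255
}}

```text
time: 48.15
tool_pos: [0.4416, 0.2961, 0.2392]
tool_rot: [-3.139, 0.002, 1.528]
contact_force: [0.5, -0.7, 0.5]
opening: 0.0065
grip_force: 0.0
```

Run:
```python
from h import *
w=cam("wrist");save(w,"w9");print("pred",proj(w,[.445,.355,.045]))
m=w["img"].max(2)<40;m[230:]=0
for r,A in blobs(m,400): print(r,A,pt(w,r[0],.043),[pt(w,p,.043)[:2] for p in cv2.boxPoints(r)])
goto([.445,.355,.075])
```

```text
pred [278.1006 122.5864]
pos [0.4423 0.2961 0.2401] rot [-3.1401  0.0013  1.5272] move [0.987  0.0057 2.7501] spin 0
```

View pics/w9.png

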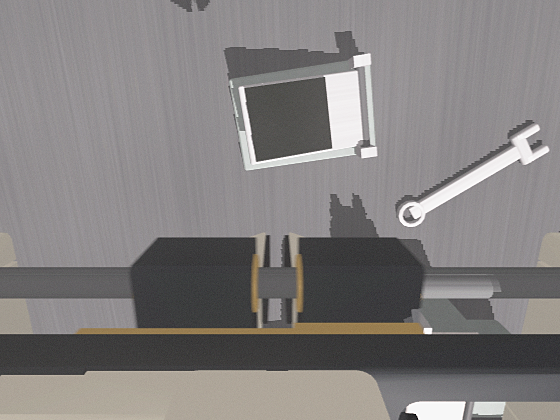

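The pad spans (245–332, 78–163), and the target (278,122) lies on it, towards the free end. Pressing.

>>> {"op": "step_arm", "data": {
  "motion": [
    [[0.5,0.03,0.5],0],
    [[0.99,0.03,1.1],0],
    [[0.99,0.03,1.7],0],
    [[0.99,0.03,2.3],0],
    [[0.99,0.03,2.75],0],
    [[0.99,0.03,2.75],0]
  ]
}}

```text
time: 48.95
tool_pos: [0.4463, 0.3546, 0.0743]
tool_rot: [-3.138, 0.003, 1.526]
contact_force: [-0.4, 0.8, 0.7]
opening: 0.0004
grip_force: 0.0
```

>>> {"op": "step_arm", "data": {
  "motion": [
    [[0,0,0.15],0],
    [[0,0,0.3],0],
    [[0,0,0.45],0],
    [[0,0,0.55],0],
    [[0,0,0.6],0],
    [[0,0,0.6],0]
  ]
}}

```text
time: 49.7
tool_pos: [0.4459, 0.3562, 0.044]
tool_rot: [3.141, -0.001, 1.528]
contact_force: [-11.3, -5.1, 29.1]
opening: 0.0005
grip_force: 15.0
```

>>> {"op": "step_arm", "data": {
  "motion": [
    [[0,0,0.02],0],
    [[0,0,0.02],0],
    [[0,0,0.02],0],
    [[0,0,0.02],0],
    [[0,0,0.02],0],
    [[0,0,0.02],0],
    [[0,0,0.02],0],
    [[0,0,0.02],0]
  ]
}}

```text
time: 50.7
tool_pos: [0.4459, 0.3563, 0.0439]
tool_rot: [3.141, -0.001, 1.528]
contact_force: [-14.3, -6.5, 37.4]
opening: 0.0004
grip_force: 19.0
```

>>> {"op": "step_arm", "data": {
  "motion": [
    [[0,0,-0.15],0],
    [[0,0,-0.3],0],
    [[0,0,-0.5],0],
    [[0,0,-0.9],0],
    [[0,0,-1.5],0],
    [[0,0,-2.3],0],
    [[-0.5,0,-3.1],0],
    [[-1.0,0,-3.3],0],
    [[-1.0,0,-3.3],0]
  ]
}}

```text
time: 51.82
tool_pos: [0.4441, 0.2949, 0.2386]
tool_rot: [3.14, -0.001, 1.526]
contact_force: [0.1, 0.2, -0.2]
opening: 0.0007
grip_force: 0.0
```

Run:
```python
from h import *
import cv2
a=cv2.imread("pics/w9.png");w=cam("wrist");s=robot.observe();print(s["time"],s["tool_pos"],s["contact_force"])
# pad outline centre before (at rest) vs now, cast onto its rest height
def pad(i):
    g=i.max(2);m=(g<62);m[228:]=0;m[:, 400:]=0
    return [(np.round(r[0],0),np.round(r[1],0),A) for r,A in blobs(m,1500)]
print(pad(a),pad(w["img"]),proj(w,[.449,.357,.045]))
```

```text
51.875 [0.4438 0.2956 0.2375] [-1.1254  0.1109 -0.6076]
[] [] [278.438  119.7965]
```

Run:
```python
from h import *
a=cv2.imread("pics/w9.png");w=cam("wrist")
print("treadle diff",cv2.phaseCorrelate(np.float32(a[30:190,210:390].mean(2)),np.float32(w["img"][30:190,210:390].mean(2))))
t=cam("top");O=np.array([.553,.0123]);X=np.array([.99912,-.04199]);Y=np.array([.04199,.99912])
for k in(0,.06,.15,.3): print(k,proj(t,np.r_[O+Y*(.145-.1*np.cos(k)+.01*np.sin(k)),.107+.1*np.sin(k)+.01*np.cos(k)]))
h=proj(t,[.4381,.0172,.085]);print("handle pred",h)
g=t["img"].max(2);m=np.zeros_like(g);m[195:255,228:318]=g[195:255,228:318]<60
for r,A in blobs(m,6): print(r,A)
```

```text
treadle diff ((-3.3901006490722665, 0.063921492082045), 1.0136225928200615)
0 [253.636  222.1405]
0.06 [253.1718 221.8609]
0.15 [252.2171 221.4228]
0.3 [249.9392 220.6512]
handle pred [267.5627 266.5486]
```

Run:
```python
from h import *
t=cam("top");g=t["img"].max(2);print(g[214:230,228:264:2])
```

```text
[[227 228 228 228 229 228 228 227 227 227 226 227 228 229 227 227 227 227]
 [229 228 228 228 228 226 225 226 226 226 226 226 210 209 215 227 227 227]
 [229 230 228 228 228 222 218 221 227 226 226 223 138 120 153 222 226 227]
 [225 230 228 227 217 201 195 198 225 227 227 223  92  62 104 219 227 227]
 [206 224 226 217 169 166 170 179 225 227 227 222  86  60 103 224 226 227]
 [194 208 205 189 165 156 148 170 222 222 215 205  80  64 107 225 226 227]
 [194 197 196 194 191 188 185 187 207 200 167 152  67  64 115 226 228 226]
 [191 194 195 197 197 197 200 197 199 198 155 108  56  63 115 226 227 227]
 [174 180 180 184 180 187 193 197 198 201 159 102  57  64 114 225 227 226]
 [136 135 136 143 146 166 174 179 181 186 154  99  56  64 120 226 227 227]
 [129 128 127 130 138 159 154 139 134 139 128  94  56  63 130 226 227 227]
 [135 134 134 132 147 187 177 131 128 130 128 102  54  61 140 226 225 227]
 [166 168 150 134 144 178 172 130 133 133 135 103  54  61 153 227 227 226]
 [222 224 178 132 134 134 139 141 133 134 139 129  70  66 159 227 227 226]
 [227 229 186 134 133 134 171 172 133 134 148 184 141 125 181 228 229 229]
 [224 226 195 163 163 173 220 186 133 132 151 223 220 204 223 229 230 229]]
```

```bash
python3 -c "
from cell import robot
print(robot.hand_in())"
```

```text
the job is handed in; nothing more can be done
None
```

The job is handed in at about 52 s, with no verdict returned: both nuts, the gland and the wedge are in the tub, the lid is shut and latched, the treadle was held at its stop for about a second and let up again, and I left the wire brush, spanner and oil can alone.

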